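# Lock the push-and-turn cap on the sample canister

### The job

Pick up the loose cap and close the open sample canister with it: fit the cap's two lugs into the slots of the mouth, press it down against the spring, turn it clockwise (seen from above) to the stop, and let it spring up so that it stays locked. Leave the bowl, the tray and the spoon where they are.

Things in the scene. Friction and masses are not known exactly. Their poses are not given: they have to be found in the camera images.
- cap_bar (a point): Centre of the grip bar of the loose black plastic cap (0.13 to 0.25 kg) standing on the counter. Bar 80 mm long, 18 wide, 30 tall, on a flange 92 mm across, 6 mm thick. The cap is 62 mm tall: the point is 47 mm above its foot, 15 below the bar's top. z up, x along the bar. Same after a half turn.
- cap_lug (a point): Middle of one of the cap's two lugs. Below the flange is a grey round plug, 58 mm across, 26 tall, foot chamfered 4 mm; from it stick two opposite lugs, 16 mm wide, 8 thick, 88 mm over their ends, 4 to 12 mm above the plug's foot (this point: 8 mm). They lie under the two ends of the grip bar, along its x line.
- mouth (a point): Centre of the open canister's mouth, level with its collar top, 110 mm above the counter; z up. White cylinder 110 mm across, on a fixed steel base 128 mm across; aluminium collar with a round hole of 68 mm. The frame's x axis is the line of the two locking notches in the collar's underside, where bar and lugs lie when locked (about 5 degrees play either way).
- slot (a point): Middle of one of the two opposite slots in the collar's top, 40 mm from the mouth's centre, each about 28 mm wide, reaching 47 mm from the centre. The line of the slots is turned 75 degrees counter-clockwise (from above) from the mouth's x axis. Set the bar along it, press, turn 75 degrees clockwise to the stop. A stop also bars turning the other way.
- notch (a point): One of the two locking notches, 40 mm from the mouth's centre. Heights of cap_bar above mouth: lugs on top of the collar 43 mm; in the slots on the unpressed spring plate 36; 25 or less to turn, the lugs passing below the collar; 21 flange meets the collar (lowest); 30 locked, lugs sprung 5 mm up into the notches. Let go between slot and notch, it does not lock.
- plunger (a joint): The round spring plate inside the mouth of the open canister that the cap's plug presses down: 0 = up (its top 11 mm below the collar's top), grows as it is pressed, in m, to 0.018 at most. Its spring pushes with 4 N at 0 and 0.5 N more for each mm; about 10 N are needed to turn the cap and about 7 N remain when locked (0.006).
- closed_top (a point): Top centre of the neighbouring canister, alike in shape and size but already closed with its cap (fixed, 155 mm tall to this point). Not to be used. Which of the two canisters stands on the left varies.
- bowl_mid (a point): Middle (half-way up) of a loose white ceramic cupping bowl, 96 mm across, 75 mm tall, at the far side. Leave it alone.
- tray_mid (a point): Middle of a loose red plastic sample tray, 160 x 110 x 30 mm. Leave it alone.
- spoon_grip (a point): Grip of a loose tasting spoon with a wooden handle, 170 mm long, lying on the counter. Leave it alone.
Not all that is in view belongs to the job. What is shaped like the part that bears cap_bar but orange or purple is not meant.

How it is judged (in metres and radians):
On the way, in this order (a step that is already met when the one before it is completed fails the run):
1. the cap is lifted off the counter (height (world z) of cap_bar above 0.09 m), for 0.1 s.
2. the cap, in the mouth of the open canister, is pressed down so far that its lugs are below the collar (z of cap_bar in the frame of mouth below 0.027 m and horizontal distance between cap_bar and mouth below 0.012 m), for 0.1 s.
At the end, for the whole second after the job is handed in: The cap is locked in the open canister: cap_bar within 8 mm of the mouth's axis and 27.5 to 33 mm above it (sprung up into the notches), the bar within 0.2 rad of the mouth's x line, the cap level within 0.1 rad, released and at rest (horizontal distance between cap_bar and mouth below 0.008 m and z of cap_bar in the frame of mouth between 0.0275 and 0.033 m and angle between the x axis of cap_bar and the x axis of mouth, either way round below 0.2 rad and angle between cap_bar's own z axis and vertical below 0.1 rad and linear speed of cap below 0.01 m/s); the robot touches nothing.
It fails at once if the bowl is moved by more than 30 mm (distance of bowl_mid from where it was at the start of the episode above 0.03 m).
It fails at once if the tray is moved by more than 30 mm (distance of tray_mid from where it was at the start of the episode above 0.03 m).
It fails at once if the spoon is moved by more than 30 mm (distance of spoon_grip from where it was at the start of the episode above 0.03 m).
It also fails if it takes over 45 s, if anything falls off the work surface, if the arm or the gripper's body presses on something with over 40 N, if the wrist force passes 120 N, or if a joint passes its speed limit or range.

### The arm

A 7-joint arm with a two-finger parallel gripper is mounted at the origin on the work surface. World frame = base frame: x ahead of the robot, y to its left, z up, the work surface at z = 0. Lengths are in mm, angles in rad, forces in N, time in s.
With the tool pointing down it reaches from about 350 to 900 mm from the base axis. Payload 8.1 kg.
Tool frame: the origin (TCP) lies on the centre line of the jaws, within the pads' length; the fingertips stand env.nose_length ahead of it and the grasp point (between the pads) lies 5 mm behind it (env.nose_length is the distance from the TCP to the fingertips, in mm); x points along the fingers, y is the direction in which the jaws open and shut, and the axes are right-handed (so a half turn about x gives the same grasp; the last joint's range is limited). The gripper opens to 85 mm and grips with 20 to 120 N. Pads are 22 mm wide; open, the fingers measure 114 mm over their backs; the gripper's body (76 mm by 85 mm) begins 54 mm behind the grasp point. The pads swing forward as they close: fully open they stand 13 mm farther back than shut.
Start: joints at [1.071, 0.434, 0.025, 1.573, -0.012, 1.134, -0.075], TCP at [241.521, -576.462, 245.323] pointing down, gripper open.
Joint ranges: [-2.62, 2.62], [-0.44, 2.09], [-1.27, 1.32], [0.08, 2.57], [-1.32, 4.46], [0.12, 2], [-2.74, 2.74]. Speed limits (rad/s): [2.22, 2.22, 3.01, 3.01, 3.14, 3.14, 3.14].

### API

Orientations are given as a rotation vector (axis times angle).
In Python, from cell import monitor, read_camera, job, env gives the robot as it stands.
- The arm moves only by the tool jog_arm, never from a script. Its argument "increments" is a list of rows, each a list of 7 numbers: the closure in counts, from 0 (fully open) to 255 (shut), then the shift along the tool's x, y, z in m, then the turn, a rotation vector about the tool's x, y, z in degrees. In form: [[jaw, tx, ty, tz, rx, ry, rz], ...]. A call has 1 to 8 rows; each row shifts and turns the commanded pose from where the row before left it, along the tool's axes as they then stand; what a row does not reach is not made up. A row lasts 1/10 s, in which the tool goes at most 50 mm and 8.59 degrees, less where a joint would pass 70% of its speed; a pose out of reach is approached as far as the arm can. A call with a gripper value outside its range is refused whole. The fingers move at their own pace and stop on an object; the grip force is fixed at half the most. Time passes only in rows, so rows that do not move let the fingers close. It gives the time, the measured TCP pose, the force and the opening at its end, in the units of the state.
- monitor.get_obs(): the state, without advancing time (a new reading comes with each control period).
- read_camera(name): name is "scene" or "top"; returns a dict with "img" (384x512x3 uint8, red, green, blue), "fx", "fy", "cx", "cy" (pixels), "k1" (the pictures are not rectified: a ray, as slopes to the right and down, at radius r is drawn at 1 + k1 r^2 times it, then the intrinsics apply), "position" and "orientation" of the camera in the world. Camera axes: x right, y down, z forward; pixel columns grow to the right and rows downward; lengths in mm; the calibration is good to about 2 mm. A picture is of the moment at which its call begins. There is no depth.
- job.close_job(): hands the job in, once; it reports no verdict.
The state is a dict: "time": time; "qpos": joint angles; "joint_vel": joint speeds; "joint_efforts": joint torques, N m; "tool_pos": TCP position; "ee_rot": TCP orientation; "ft_force": force on the tool from outside, world axes, zero at the start; "moment": the same for the moment, N m; "grip_width": opening from 0.0 (shut) to 1.0 (fully open).
Only numpy, scipy, OpenCV 4.12 (cv2) and the standard library are available. Lean on these libraries where they do the work, as an engineer would, in place of code of your own. Each camera call takes 0.05 s, during which the arm holds its last target.

## Working session

There is one attempt and no reset: what is moved stays moved. The work goes in short steps, Python scripts to look and compute and a tool call to move; the robot and the scene stay as the last step left them, time stands still between calls to the robot, and variables do not carry over. Pictures are saved under pics/ and viewed, and the job is handed in when it is done.

Besides the shell and the picture viewer there is one more tool, called after "Request:" by a JSON object that holds its "fn" and its "kwargs". jog_arm: Moves the arm, as the interface text tells. Its arguments: {"type":"object","properties":{"increments":{"type":"array","items":{"type":"array","items":{"type":"number"}}}},"required":["increments"]}

```bash
ls; mkdir -p pics; python3 - <<'E'
from cell import monitor, read_camera, job, env
import cv2
print(env.nose_length); print(monitor.get_obs())
for n in("scene","top"):
    c=read_camera(n); cv2.imwrite(f"pics/{n}0.png",c["img"][:,:,::-1]); print({k:v for k,v in c.items() if k!="img"})
E
```

```text
pics
14.0
{'time': 0.0, 'qpos': array([ 1.07140608,  0.43519115,  0.02498681,  1.57412401, -0.01160814,
        1.13403536, -0.07510063]), 'joint_vel': array([ 4.57172628e-05,  6.35796038e-04, -3.86706161e-04,  5.71811860e-04,
        1.37604371e-03,  2.97891788e-03,  1.13926661e-03]), 'joint_efforts': array([ 5.30570596e-04, -6.70470786e+01,  1.02540717e+00, -3.16206551e+01,
        1.56592496e-02,  1.23615767e-02,  5.53463246e-05]), 'tool_pos': array([ 241.2829145 , -575.99521948,  244.53550081]), 'ee_rot': array([ 2.00375944,  0.4044196 , -2.00469429]), 'ft_force': array([ 0.44721304,  0.49686873, -0.04910451]), 'moment': array([-0.0189704 ,  0.00132018, -0.0049092 ]), 'grip_width': 1.006307146168261}
{'fx': 366.18235748210486, 'fy': 366.18235748210486, 'cx': 256.5764586428566, 'cy': 187.55687105375864, 'k1': -0.09747918660462872, 'position': array([1090.31772286, -637.43210334, 1152.47075855]), 'orientation': array([-2.37501147, -0.80248974,  0.25278882])}
{'fx': 438.9368072587395, 'fy': 438.9368072587395, 'cx': 252.40645662686114, 'cy': 190.55862910910707, 'k1': 0.00809665338620721, 'position': array([ 446.29305148,   29.19096376, 1623.70965584]), 'orientation': array([-2.18058982,  2.16133122, -0.11080658])}
```

View pics/scene0.png

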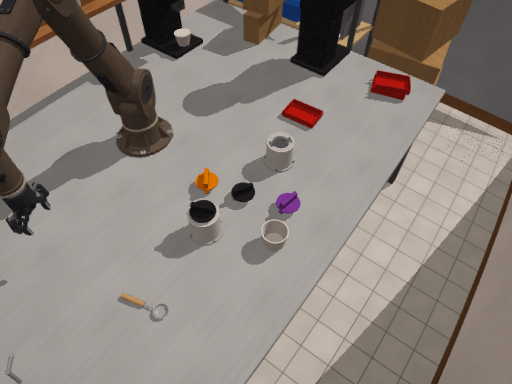

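View pics/top0.png

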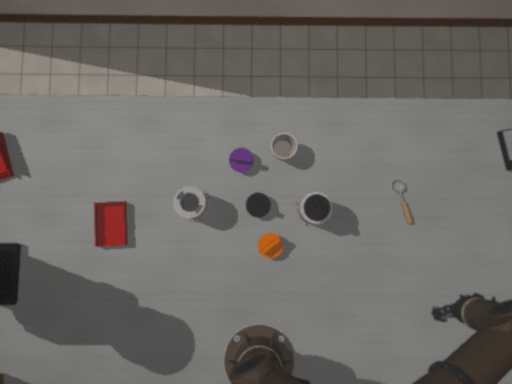

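The top view shows the open canister at about (190,203), the black cap at (258,205) and the closed canister at (316,208). The purple and orange caps are decoys. I'll zoom in on the first two.

```bash
cat > h.py <<'E'
import numpy as np, cv2
from scipy.spatial.transform import Rotation as R
def ray(c,u,v):
    x=np.array([(u-c["cx"])/c["fx"],(v-c["cy"])/c["fy"]]);d=x.copy()
    for _ in range(20): x=d/(1+c["k1"]*(x@x))
    r=R.from_rotvec(c["orientation"]).apply([x[0],x[1],1]); return np.array(c["position"]),r
def onz(c,u,v,z):
    p,r=ray(c,u,v); return p+r*(z-p[2])/r[2]
def proj(c,P):
    q=R.from_rotvec(c["orientation"]).inv().apply(np.array(P)-c["position"]); x=q[:2]/q[2]; x=x*(1+c["k1"]*(x@x))
    return x[0]*c["fx"]+c["cx"],x[1]*c["fy"]+c["cy"]
E
python3 - <<'E'
from cell import *
import cv2,numpy as np
from cell import read_camera
c=read_camera("top");s=read_camera("scene")
def crop(i,x,y,w,h,k):
    a=cv2.resize(i[y:y+h,x:x+w,::-1],None,fx=k,fy=k,interpolation=cv2.INTER_CUBIC)
    return np.clip(a.astype(float)**.6*255**.4,0,255).astype(np.uint8)
cv2.imwrite("pics/t1.png",np.hstack([crop(c["img"],164,178,50,50,8),crop(c["img"],234,180,50,50,8)]))
cv2.imwrite("pics/s1.png",np.hstack([crop(s["img"],255,125,50,50,8),crop(s["img"],218,166,50,50,8)]))
E
```

```text
(no output)
```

View pics/t1.png

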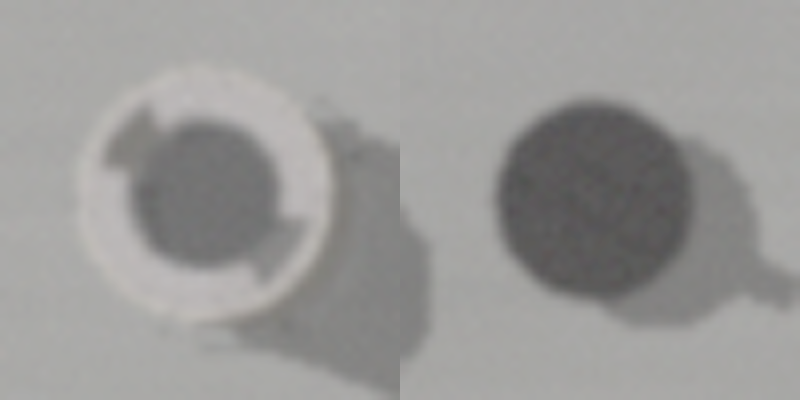

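View pics/s1.png

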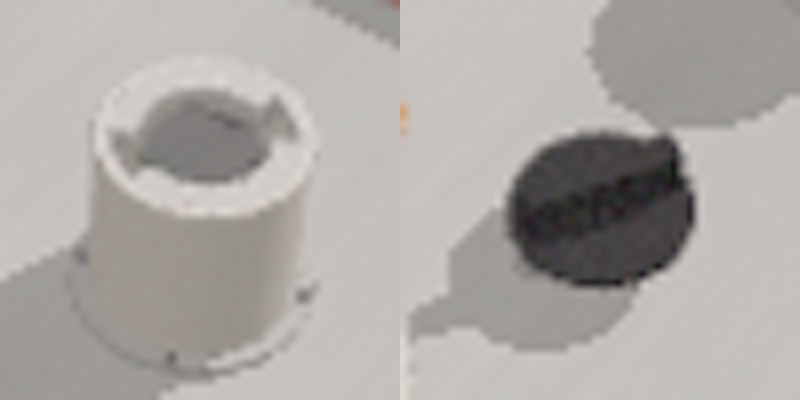

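The left crop shows the slots at upper left and lower right of the mouth. The bar is visible in the scene view but has hardly any contrast from above. I'll enhance the contrast by averaging frames, then measure.

```bash
python3 - <<'E'
from cell import read_camera
import cv2,numpy as np
from h import *
T=[read_camera("top") for _ in range(8)];S=[read_camera("scene") for _ in range(4)]
c=T[0];s=S[0]
ti=np.mean([a["img"] for a in T],0);si=np.mean([a["img"] for a in S],0)
np.savez("f.npz",ti=ti,si=si)
def crop(i,x,y,w,h,k,lo,hi):
    g=i[y:y+h,x:x+w].mean(2); g=np.clip((g-lo)/(hi-lo)*255,0,255).astype(np.uint8)
    return cv2.resize(g,None,fx=k,fy=k,interpolation=cv2.INTER_CUBIC)
print(ti[190:220,240:276].mean(2).min(), ti[198:212,252:265].mean(2).round(0).astype(int))
cv2.imwrite("pics/t2.png",np.hstack([crop(ti,241,188,34,34,11,15,45),crop(si,225,172,34,34,11,0,45)]))
# mouth collar: bright blob
g=ti.mean(2)
def blob(m,ctr):
    n,l,st,ce=cv2.connectedComponentsWithStats(m.astype(np.uint8))
    i=l[ctr[1],ctr[0]]; return (l==i),st[i],ce[i]
cap,st,ce=blob(g<55,(258,205)); print("cap",st,ce,onz(c,*ce,32))
cs=blob(si.mean(2)<60,(243,193)); print("cap scene",cs[1],cs[2])
hole,st,ce=blob((g<122)&(np.hypot(*(np.indices(g.shape)[::-1]-np.array([189.5,203])[:,None,None]))<13.5),(190,203))
print("hole",st,ce,onz(c,*ce,110))
print(g[186:220,174:206].round(0).astype(int))
E
```

```text
40.916666666666664 [[45 45 45 45 46 45 46 46 46 46 46 46 45]
 [45 45 43 44 44 45 46 46 45 45 45 46 44]
 [46 45 45 44 44 43 44 44 46 46 45 46 46]
 [46 45 46 45 44 43 44 44 45 46 45 45 45]
 [45 46 46 46 44 44 44 43 45 45 46 45 45]
 [43 45 45 46 46 45 45 44 44 44 43 44 44]
 [44 44 44 44 46 46 44 45 44 45 43 43 44]
 [45 45 42 43 44 45 46 46 45 46 46 45 44]
 [46 45 45 43 43 44 44 45 46 46 45 45 45]
 [45 46 45 45 44 44 44 43 45 45 45 45 45]
 [45 46 46 46 45 45 44 45 43 44 45 45 46]
 [46 45 46 46 45 45 46 46 45 44 43 44 45]
 [46 46 47 45 46 46 46 46 45 45 44 42 43]
 [45 46 46 47 45 45 46 46 46 46 45 44 44]]
cap [247 194  23  23 425] [258.10352941 204.79294118] [554.31421077   5.65057143  32.        ]
cap scene [231 183  24  19 361] [242.77285319 191.7534626 ]
hole [177 192  25  22 361] [189.31578947 202.03601108] [556.45231969 244.54353107 110.        ]
[[129 129 130 ... 132 131 131]
 [129 129 129 ... 131 130 131]
 [129 129 129 ... 130 130 129]
 ...
 [130 130 130 ...  89  88  86]
 [131 131 130 ...  88  87  86]
 [131 131 131 ...  86  86  86]]
```

View pics/t2.png

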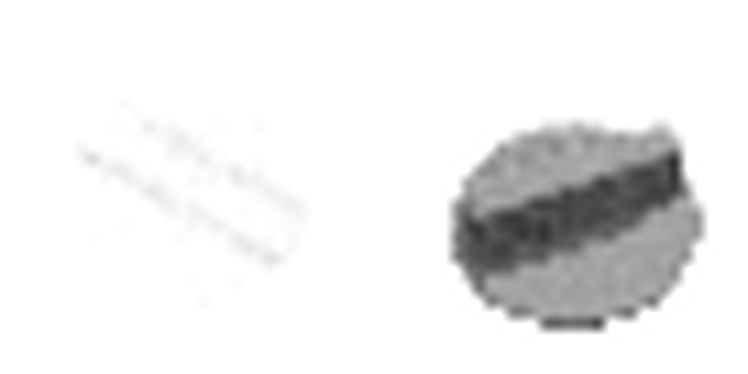

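The bar's two long edges show as faint dark lines from above, and its dark side face stands out in the scene view. I'll fit both.

```bash
python3 - <<'E'
from cell import read_camera
import cv2,numpy as np
from h import *
f=np.load("f.npz");ti=f["ti"];si=f["si"];c=read_camera("top");s=read_camera("scene")
g=ti.mean(2)
def crop(g,x,y,w,h,k,lo,hi):
    g=np.clip((g[y:y+h,x:x+w]-lo)/(hi-lo)*255,0,255).astype(np.uint8)
    return cv2.resize(g,None,fx=k,fy=k,interpolation=cv2.INTER_CUBIC)
cv2.imwrite("pics/t3.png",np.hstack([crop(g,243,190,30,30,13,42,47.5),crop(g,174,187,32,32,12,95,150)]))
# top-view dark lines pts -> world at z=62 , fit two lines
ys,xs=np.mgrid[190:220,243:273]; m=(g[190:220,243:273]<44.4)&(np.hypot(xs-258.1,ys-204.8)<10)
P=np.array([onz(c,x,y,62)[:2] for x,y in zip(xs[m],ys[m])]); w=45.5-g[190:220,243:273][m]
best=[]
for a in np.radians(np.arange(0,180,1)):
    n=np.array([-np.sin(a),np.cos(a)]);d=P@n; 
    hst,_=np.histogram(d,bins=np.arange(d.min()-4,d.max()+4,3),weights=w); best.append((hst**2).sum())
print("angle top",np.argmax(best),sorted(np.argsort(best)[-6:]))
a=np.radians(np.argmax(best));n=np.array([-np.sin(a),np.cos(a)]);d=P@n
print(np.c_[np.histogram(d,bins=np.arange(d.min()-4,d.max()+4,3),weights=w)[1][:-1],np.histogram(d,bins=np.arange(d.min()-4,d.max()+4,3),weights=w)[0]].round(1).tolist())
for z in(32,): 
    p=onz(c,258.1,204.8,z)[:2];print(p,p@n)
# scene stripe
gs=si.mean(2); ys,xs=np.mgrid[172:206,225:259]; m=(gs[172:206,225:259]<20)&(np.hypot(xs-242.5,ys-191.5)<10.5)
q=np.c_[xs[m],ys[m]].astype(np.float32); r=cv2.minAreaRect(q); print("stripe",r,len(q))
vx,vy,x0,y0=cv2.fitLine(q,cv2.DIST_L2,0,.01,.01).ravel()
A=onz(s,x0-8*vx,y0-8*vy,47);B=onz(s,x0+8*vx,y0+8*vy,47);print("mid stripe face",onz(s,x0,y0,47),np.degrees(np.arctan2(*(B-A)[1::-1])))
# mouth outer: collar outline bright >137
m=(g>140)
n_,l,st,ce=cv2.connectedComponentsWithStats(m.astype(np.uint8)); i=l[195,189];i=i or l[208,178]
cn=cv2.findContours((l==i).astype(np.uint8),cv2.RETR_EXTERNAL,cv2.CHAIN_APPROX_NONE)[0][0]
print(st[i],cv2.minEnclosingCircle(cn),onz(c,*cv2.minEnclosingCircle(cn)[0],110),cv2.fitEllipse(cn))
E
```

```text
Traceback (most recent call last):
ValueError: all the input array dimensions except for the concatenation axis must match exactly, but along dimension 0, the array at index 0 has size 390 and the array at index 1 has size 384
```

```bash
cat > m.py <<'E'
from cell import read_camera
import cv2,numpy as np
from h import *
f=np.load("f.npz");ti=f["ti"];si=f["si"];c=read_camera("top");s=read_camera("scene")
g=ti.mean(2)
def crop(g,x,y,w,h,k,lo,hi):
    g=np.clip((g[y:y+h,x:x+w]-lo)/(hi-lo)*255,0,255).astype(np.uint8)
    return cv2.resize(g,None,fx=k,fy=k,interpolation=cv2.INTER_CUBIC)
cv2.imwrite("pics/t3.png",np.hstack([crop(g,242,189,32,32,12,42,47.5),crop(g,174,187,32,32,12,95,150)]))
ys,xs=np.mgrid[190:220,243:273]; m=(g[190:220,243:273]<44.4)&(np.hypot(xs-258.1,ys-204.8)<10)
P=np.array([onz(c,x,y,62)[:2] for x,y in zip(xs[m],ys[m])]); w=45.5-g[190:220,243:273][m]
best=[]
for a in np.radians(np.arange(0,180,1)):
    n=np.array([-np.sin(a),np.cos(a)]);d=P@n; 
    hst,_=np.histogram(d,bins=np.arange(d.min()-4,d.max()+4,3),weights=w); best.append((hst**2).sum())
print("angle top",np.argmax(best),sorted(np.argsort(best)[-6:]))
a=np.radians(np.argmax(best));n=np.array([-np.sin(a),np.cos(a)]);d=P@n
h=np.histogram(d,bins=np.arange(d.min()-4,d.max()+4,3),weights=w);print(np.c_[h[1][:-1],h[0]].round(1).tolist())
p=onz(c,258.1,204.8,32)[:2];print(p,p@n)
gs=si.mean(2); ys,xs=np.mgrid[172:206,225:259]; m=(gs[172:206,225:259]<20)&(np.hypot(xs-242.5,ys-191.5)<10.5)
q=np.c_[xs[m],ys[m]].astype(np.float32); print("stripe",cv2.minAreaRect(q),len(q))
vx,vy,x0,y0=cv2.fitLine(q,cv2.DIST_L2,0,.01,.01).ravel()
A=onz(s,x0-8*vx,y0-8*vy,47);B=onz(s,x0+8*vx,y0+8*vy,47);print("mid stripe face",onz(s,x0,y0,47),np.degrees(np.arctan2(*(B-A)[1::-1])))
m=(g>140)
n_,l,st,ce=cv2.connectedComponentsWithStats(m.astype(np.uint8)); i=l[190,189] or l[208,178]
cn=cv2.findContours((l==i).astype(np.uint8),cv2.RETR_EXTERNAL,cv2.CHAIN_APPROX_NONE)[0][0]
print(st[i],cv2.minEnclosingCircle(cn),onz(c,*cv2.minEnclosingCircle(cn)[0],110),cv2.fitEllipse(cn))
E
python3 m.py
```

```text
angle top 60 [np.int64(59), np.int64(60), np.int64(61), np.int64(62), np.int64(63), np.int64(64)]
[[-495.4, 0.0], [-492.4, 1.4], [-489.4, 22.7], [-486.4, 19.3], [-483.4, 1.8], [-480.4, 2.3], [-477.4, 0.0], [-474.4, 3.0], [-471.4, 30.2], [-468.4, 29.6], [-465.4, 4.4]]
[554.28840924   5.6632015 ] -477.19624267218103
stripe ((243.40972900390625, 194.77505493164062), (12.846906661987305, 20.180349349975586), 74.47589111328125) 111
mid stripe face [562.8926275   -3.86795714  47.        ] 64.0858259160111
[174 186  31  32 330] ((188.58108520507812, 201.77928161621094), 15.87542724609375) [557.31885578 247.10089363 110.        ] ((188.35496520996094, 201.4437713623047), (28.13393783569336, 28.779897689819336), 38.70000076293945)
```

View pics/t3.png

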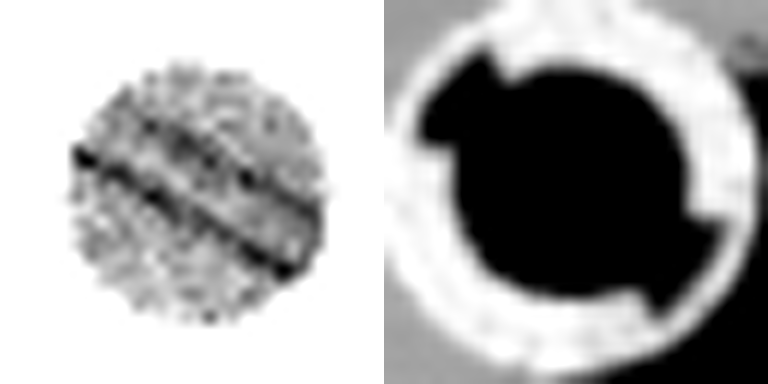

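```bash
cat > m2.py <<'E'
from cell import read_camera
import cv2,numpy as np
from scipy.optimize import least_squares
from h import *
f=np.load("f.npz");ti=f["ti"];c=read_camera("top");g=ti.mean(2)
K=8;x0,y0=170,183
b=cv2.resize(g[y0:y0+40,x0:x0+40].astype(np.float32),None,fx=K,fy=K,interpolation=cv2.INTER_CUBIC)
def W(p,z=110): return onz(c,(p[0]+.5)/K-.5+x0,(p[1]+.5)/K-.5+y0,z)[:2]
def fitc(P):
    r=least_squares(lambda t:np.hypot(*(P-t[:2]).T)-t[2],[*P.mean(0),40],loss="soft_l1"); return r.x
for th in(110,125,135):
    m=(b<th).astype(np.uint8)
    n,l,st,ce=cv2.connectedComponentsWithStats(m); i=l[150,155]
    if st[i][4]>60000: print("leak");continue
    cn=cv2.findContours((l==i).astype(np.uint8),cv2.RETR_EXTERNAL,cv2.CHAIN_APPROX_NONE)[0][0][:,0]
    P=np.array([W(p) for p in cn]); ctr=P.mean(0)
    for _ in range(4):
        rr=np.hypot(*(P-ctr).T); o=fitc(P[rr<38]); ctr=o[:2]
    rel=P-ctr; ang=np.degrees(np.arctan2(rel[:,1],rel[:,0])); far=np.hypot(*rel.T)>41
    s=rel[far]; print(th,"ctr",o,"rmax",np.hypot(*s.T).max())
    sg=s@np.array([1,0])>0
    for k in(sg,~sg):
        a=np.degrees(np.unwrap(np.arctan2(s[k][:,1],s[k][:,0]))); print("  slot ang range",a.min(),a.max(),(a.min()+a.max())/2)
    M=cv2.moments((l==i).astype(np.uint8)); print("  centroid",W((M["m10"]/M["m00"],M["m01"]/M["m00"])))
# outer edge, left & top sides vs background (bright >=~138)
m=(b>138)
E
python3 m2.py
```

```text
110 ctr [557.28904521 245.48597792  32.80642921] rmax 47.26141157726768
  slot ang range 34.515963409719774 74.40871162841891 54.462337519069344
  slot ang range -145.79886463760496 -105.41528046346272 -125.60707255053384
  centroid [557.28462979 245.64928322]
125 ctr [557.35881295 245.52900563  34.22336966] rmax 48.710045526515245
  slot ang range 31.987220569857833 76.92164656615026 54.45443356800405
  slot ang range -148.57142919530577 -102.98021731115917 -125.77582325323246
  centroid [557.25577781 245.53920694]
135 ctr [557.45181358 245.5120934   35.35005155] rmax 50.03836599229795
  slot ang range 30.510032153039383 78.66768555669098 54.58885885486518
  slot ang range -150.43068256808755 -101.28620116849386 -125.8584418682907
  centroid [557.23765612 245.39719946]
```

Measured from the top view:
- **Mouth:** centre (557.3, 245.5). The hole radius comes out at 34.2 mm, against 34 given. The slot line is at 54.4°, so the locked line is at -20.6°.
- **Cap:** centre about (554.3, 5.7), bar at about 61°. The edge lines are 18 mm apart, as they should be.

Next I'll cross-check these in the scene camera and plan the approach.

```bash
cat > p.py <<'E'
from cell import monitor
import numpy as np,sys
from scipy.spatial.transform import Rotation as R
def plan(P,jaw_deg,o=None):
    o=o or monitor.get_obs(); r=R.from_rotvec(o["ee_rot"]); M=r.as_matrix()
    y=np.array([np.cos(np.radians(jaw_deg)),np.sin(np.radians(jaw_deg)),0]);x=np.array([0,0,-1.]);T=np.c_[x,y,np.cross(x,y)]
    d=M.T@(np.array(P)-o["tool_pos"]); rv=np.degrees((r.inv()*R.from_matrix(T)).as_rotvec())
    print("t",round(o["time"],2),"pos",o["tool_pos"].round(1),"jawyaw",round(np.degrees(np.arctan2(M[1,1],M[0,1])),2),"axis",M[:,0].round(4),"F",o["ft_force"].round(1),"M",o["moment"].round(2),"grip",round(float(o["grip_width"]),3),"q",o["qpos"].round(2))
    print("tool shift mm",d.round(1),"turn deg",rv.round(2))
E
python3 - <<'E'
from p import *; from h import *
from cell import read_camera
s=read_camera("scene")
for P in([554.3,5.7,32],[557.3,245.5,110]): print(proj(s,P))
a=np.radians(61)
for k in(-40,40): print("bar end",proj(s,[554.3+k*np.cos(a),5.7+k*np.sin(a),62]))
for k in(-40,40):
    b=np.radians(54.4);print("slot",proj(s,[557.3+k*np.cos(b),245.5+k*np.sin(b),110]))
plan([554.3,5.7,245],61-90)
plan([554.3,5.7,245],61+90)
E
```

```text
(np.float64(241.92652964017756), np.float64(191.60008712660988))
(np.float64(279.75328365764847), np.float64(141.93931015878348))
bar end (np.float64(231.86427928920668), np.float64(190.18790918809412))
bar end (np.float64(251.56543168347693), np.float64(183.49266616897575))
slot (np.float64(270.2222792900876), np.float64(143.99318278987647))
slot (np.float64(289.17238090196685), np.float64(139.9151354851968))
t 1.1 pos [ 241.5 -576.5  245.3] jawyaw -67.27 axis [-0.e+00 -1.e-04 -1.e+00] F [ 0.6  0.1 -0.5] M [-0.02  0.02  0.03] grip 1.0 q [ 1.07  0.43  0.03  1.57 -0.01  1.13 -0.08]
tool shift mm [ 3.000e-01 -4.161e+02 -5.135e+02] turn deg [-38.27   0.    -0.  ]
t 1.1 pos [ 241.5 -576.5  245.3] jawyaw -67.27 axis [-0.e+00 -1.e-04 -1.e+00] F [ 0.6  0.1 -0.5] M [-0.02  0.02  0.03] grip 1.0 q [ 1.07  0.43  0.03  1.57 -0.01  1.13 -0.08]
tool shift mm [ 3.000e-01 -4.161e+02 -5.135e+02] turn deg [141.73  -0.    -0.  ]
```

Request:
{"fn": "jog_arm", "kwargs": {"increments": [[0,0,-0.026,-0.032,0,0,0],[0,0,-0.026,-0.032,0,0,0],[0,0,-0.026,-0.032,0,0,0],[0,0,-0.026,-0.032,0,0,0],[0,0,-0.026,-0.032,0,0,0],[0,0,-0.026,-0.032,0,0,0],[0,0,-0.026,-0.032,0,0,0],[0,0,-0.026,-0.032,0,0,0]]}}

```text
time: 1.9
tool_pos: [397.9, -284.2, 245.6]
ee_rot: [2.004, 0.402, -2.003]
ft_force: [1.1, -0.4, 0.9]
grip_width: 0.999
```

Request:
{"fn": "jog_arm", "kwargs": {"increments": [[0,0,-0.026,-0.032,0,0,0],[0,0,-0.026,-0.032,0,0,0],[0,0,-0.026,-0.032,0,0,0],[0,0,-0.026,-0.032,0,0,0],[0,0,-0.026,-0.032,0,0,0],[0,0,-0.026,-0.032,0,0,0],[0,0,-0.026,-0.032,0,0,0],[0,0,-0.026,-0.032,0,0,0]]}}

```text
time: 2.7
tool_pos: [553.7, 6.6, 245.5]
ee_rot: [2.004, 0.402, -2.003]
ft_force: [1.2, 0.3, -0.5]
grip_width: 0.999
```

Request:
{"fn": "jog_arm", "kwargs": {"increments": [[0,0,0,0,-7.7,0,0],[0,0,0,0,-7.7,0,0],[0,0,0,0,-7.7,0,0],[0,0,0,0,-7.7,0,0],[0,0,0,0,-7.5,0,0],[0,0,0,0,0,0,0],[0,0,0,0,0,0,0]]}}

```text
time: 3.4
tool_pos: [553.0, 4.9, 245.3]
ee_rot: [1.574, 0.923, -1.574]
ft_force: [0.6, -0.7, -0.6]
grip_width: 0.998
```

```bash
python3 -c "
from p import *
plan([554.3,5.7,50],-29)"
```

```text
t 3.4 pos [553.    4.9 245.3] jawyaw -29.21 axis [ 1.e-04  0.e+00 -1.e+00] F [ 0.6 -0.7 -0.6] M [ 0.02 -0.    0.03] grip 0.998 q [ 0.21  0.36 -0.42  1.72  0.16  1.1  -0.77]
tool shift mm [195.3   0.7  -1.3] turn deg [-0.21 -0.   -0.  ]
```

Request:
{"fn": "jog_arm", "kwargs": {"increments": [[0,0.04,0.0007,-0.0013,0,0,0],[0,0.045,0,0,0,0,0],[0,0.045,0,0,0,0,0],[0,0.03,0,0,0,0,0],[0,0.02,0,0,0,0,0],[0,0.015,0,0,0,0,0],[0,0,0,0,0,0,0],[0,0,0,0,0,0,0]]}}

```text
time: 4.2
tool_pos: [554.5, 6.0, 50.6]
ee_rot: [1.572, 0.925, -1.572]
ft_force: [0.4, 0.6, -0.1]
grip_width: 0.999
```

```bash
python3 - <<'E'
from p import *
plan([554.3,5.7,50],-29)
from cell import read_camera
import cv2
s=read_camera("scene")["img"][140:230,190:300,::-1]
cv2.imwrite("pics/s4.png",cv2.resize(s,None,fx=6,fy=6,interpolation=cv2.INTER_CUBIC))
E
```

```text
t 4.2 pos [554.5   6.   50.6] jawyaw -29.07 axis [ 0.e+00 -1.e-04 -1.e+00] F [ 0.4  0.6 -0.1] M [0.01 0.02 0.01] grip 0.999 q [ 0.14  0.59 -0.35  1.92  0.3   0.69 -0.9 ]
tool shift mm [ 0.6 -0.   0.3] turn deg [-0.07  0.01 -0.  ]
```

View pics/s4.png

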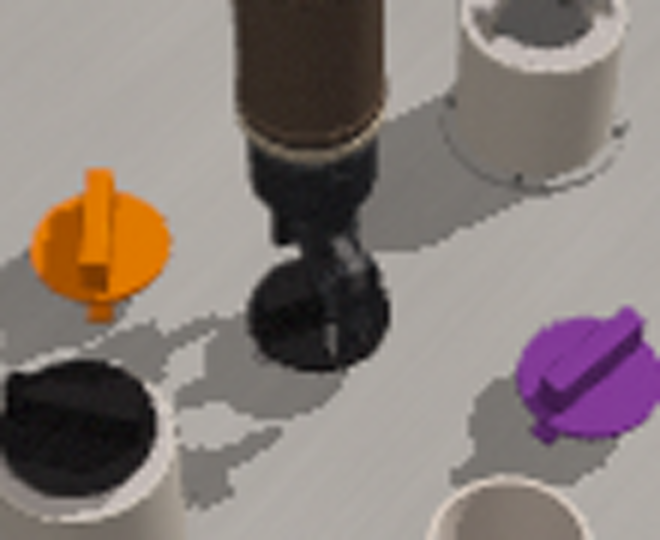

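The gripper straddles the bar, with the near finger on its front side (about (335,320) in the crop). No contact force yet, so I'll close.

Request:
{"fn": "jog_arm", "kwargs": {"increments": [[255,0,0,0,0,0,0],[255,0,0,0,0,0,0],[255,0,0,0,0,0,0],[255,0,0,0,0,0,0],[255,0,0,0,0,0,0],[255,0,0,0,0,0,0],[255,0,0,0,0,0,0],[255,0,0,0,0,0,0]]}}

```text
time: 5.05
tool_pos: [554.5, 5.9, 50.7]
ee_rot: [1.571, 0.926, -1.571]
ft_force: [-0.8, -0.7, 6.4]
grip_width: 0.196
```

```bash
python3 -c "
from p import *
plan([554.3,5.7,50],-29)"
```

```text
t 5.05 pos [554.5   5.9  50.7] jawyaw -28.97 axis [ 6.e-04 -1.e-04 -1.e+00] F [-0.8 -0.7  6.4] M [-0.05  0.19  0.01] grip 0.196 q [ 0.14  0.59 -0.35  1.92  0.3   0.69 -0.89]
tool shift mm [ 0.7 -0.1  0.3] turn deg [ 0.03 -0.01 -0.03]
```

Gripped: the opening is about 17 mm on the 18 mm bar. Now I'll lift.

Request:
{"fn": "jog_arm", "kwargs": {"increments": [[255,-0.01,0,0,0,0,0],[255,-0.02,0,0,0,0,0],[255,-0.03,0,0,0,0,0],[255,-0.035,0,0,0,0,0],[255,-0.035,0,0,0,0,0],[255,-0.03,0,0,0,0,0],[255,0,0,0,0,0,0],[255,0,0,0,0,0,0]]}}

```text
time: 5.85
tool_pos: [554.1, 5.8, 210.6]
ee_rot: [1.571, 0.925, -1.571]
ft_force: [-0.0, 0.9, -2.4]
grip_width: 0.2
```

```bash
python3 - <<'E'
from p import *
plan([557.3,245.5,211],54.4-90)
from cell import read_camera
import cv2,numpy as np
s=read_camera("scene")["img"][110:230,190:300,::-1]
s=np.clip(s.astype(float)**.5*255**.5,0,255).astype(np.uint8)
cv2.imwrite("pics/s5.png",cv2.resize(s,None,fx=5,fy=5,interpolation=cv2.INTER_CUBIC))
E
```

```text
t 5.85 pos [554.1   5.8 210.6] jawyaw -28.97 axis [ 6.e-04 -2.e-04 -1.e+00] F [-0.   0.9 -2.4] M [-0.06  0.    0.03] grip 0.2 q [ 0.21  0.39 -0.42  1.77  0.18  1.02 -0.79]
tool shift mm [  -0.5 -113.3 -211.3] turn deg [ 6.63 -0.01 -0.04]
```

View pics/s5.png

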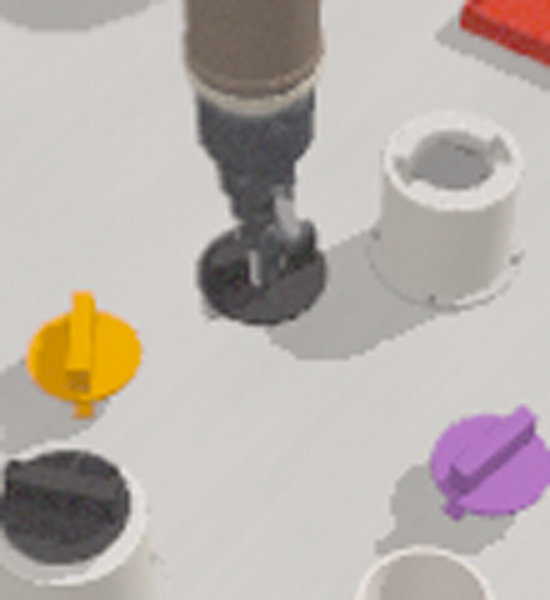

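The cap hangs level in the gripper (flange around (263,275) in the crop). I'll move it over the mouth and align it with the slots.

Request:
{"fn": "jog_arm", "kwargs": {"increments": [[255,0,-0.007,-0.0131,0,0,0],[255,0,-0.0142,-0.0264,0,0,0],[255,0,-0.018,-0.0336,0,0,0],[255,0,-0.018,-0.0336,0,0,0],[255,0,-0.018,-0.0336,0,0,0],[255,0,-0.018,-0.0336,0,0,0],[255,0,-0.013,-0.0242,0,0,0],[255,0,-0.007,-0.0131,0,0,0]]}}

```text
time: 6.7
tool_pos: [555.6, 249.6, 208.9]
ee_rot: [1.567, 0.931, -1.57]
ft_force: [-0.1, 0.6, -1.7]
grip_width: 0.194
```

Request:
{"fn": "jog_arm", "kwargs": {"increments": [[255,0,0,0,3.3,0,0],[255,0,0,0,3.3,0,0],[255,0,0,0,0,0,0],[255,0,0,0,0,0,0]]}}

```text
time: 7.1
tool_pos: [557.2, 245.0, 209.6]
ee_rot: [1.648, 0.849, -1.65]
ft_force: [0.4, 0.2, -2.2]
grip_width: 0.199
```

```bash
python3 - <<'E'
from p import *
plan([557.3,245.5,161],54.4-90)
from cell import read_camera
import cv2,numpy as np
def w(n,x,y,W,H,k):
    s=read_camera(n)["img"][y:y+H,x:x+W,::-1]
    s=np.clip(s.astype(float)**.5*255**.5,0,255).astype(np.uint8)
    return cv2.resize(s,None,fx=k,fy=k,interpolation=cv2.INTER_CUBIC)
cv2.imwrite("pics/s6.png",np.hstack([w("scene",240,80,80,100,5),w("top",150,160,80,100,5)]))
E
```

```text
t 7.1 pos [557.2 245.  209.6] jawyaw -35.5 axis [-1.e-03 -9.e-04 -1.e+00] F [ 0.4  0.2 -2.2] M [-0.   -0.04 -0.03] grip 0.199 q [-0.21  0.48 -0.43  1.63  0.22  1.08 -1.32]
tool shift mm [48.6 -0.2 -0.5] turn deg [0.1  0.07 0.02]
```

View pics/s6.png

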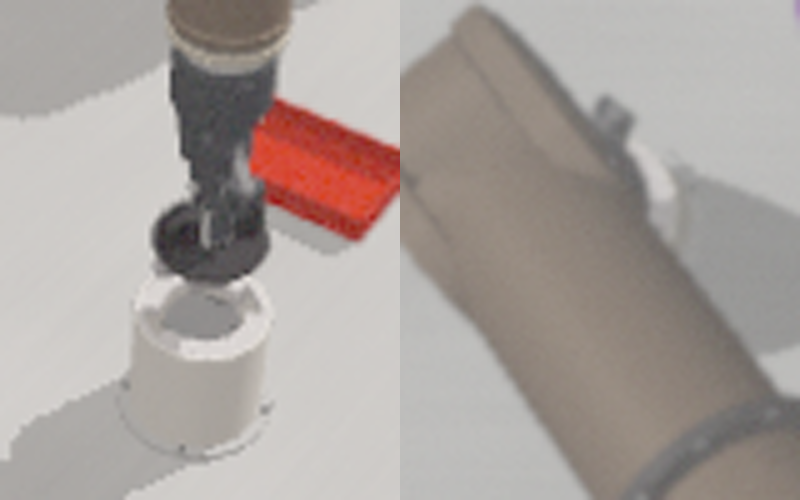

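Request:
{"fn": "jog_arm", "kwargs": {"increments": [[255,0.02,-0.0002,-0.0005,0.1,0,0],[255,0.02,0,0,0,0,0],[255,0.01,0,0,0,0,0],[255,0.005,0,0,0,0,0],[255,0.004,0,0,0,0,0],[255,0,0,0,0,0,0]]}}

```text
time: 7.8
tool_pos: [557.8, 246.0, 151.4]
ee_rot: [1.651, 0.847, -1.651]
ft_force: [0.3, -0.8, -2.1]
grip_width: 0.196
```

```bash
python3 - <<'E'
from p import *
plan([557.3,245.5,150],54.4-90)
E
```

```text
t 7.8 pos [557.8 246.  151.4] jawyaw -35.67 axis [ 1.e-04  1.e-04 -1.e+00] F [ 0.3 -0.8 -2.1] M [0.02 0.   0.03] grip 0.196 q [-0.22  0.54 -0.41  1.7   0.25  0.96 -1.35]
tool shift mm [ 1.4 -0.1  0.7] turn deg [-0.07 -0.01 -0.  ]
```

At z 151.4 there is no contact, well below the 156.7 at which the lugs would sit on the collar. So the lugs are in the slots, and I'll press.

Request:
{"fn": "jog_arm", "kwargs": {"increments": [[255,0.004,0,0.0005,0,0,0],[255,0.004,0,0,0,0,0],[255,0.004,0,0,0,0,0],[255,0.003,0,0,0,0,0],[255,0,0,0,0,0,0],[255,0,0,0,0,0,0]]}}

```text
time: 8.4
tool_pos: [558.1, 246.1, 137.2]
ee_rot: [1.653, 0.847, -1.649]
ft_force: [0.9, 0.0, 6.9]
grip_width: 0.197
```

```bash
python3 - <<'E'
from p import *
plan([557.3,245.5,136],54.4-90)
E
```

```text
t 8.4 pos [558.1 246.1 137.2] jawyaw -35.67 axis [ 0.0019  0.001  -1.    ] F [0.9 0.  6.9] M [ 0.05  0.12 -0.03] grip 0.197 q [-0.22  0.55 -0.41  1.71  0.26  0.93 -1.36]
tool shift mm [ 1.2 -0.3  1. ] turn deg [-0.07 -0.11 -0.06]
```

Request:
{"fn": "jog_arm", "kwargs": {"increments": [[255,0.001,0,0.0005,0,0,0],[255,0.001,0,0,0,0,0],[255,0,0,0,0,0,0],[255,0,0,0,0,0,0]]}}

```text
time: 8.8
tool_pos: [558.1, 246.1, 135.5]
ee_rot: [1.654, 0.848, -1.648]
ft_force: [0.5, 0.5, 8.1]
grip_width: 0.196
```

```bash
python3 - <<'E'
from p import *
plan([557.3,245.5,136],54.4-90)
E
```

```text
t 8.8 pos [558.1 246.1 135.5] jawyaw -35.66 axis [ 0.0027  0.0017 -1.    ] F [0.5 0.5 8.1] M [0.22 0.04 0.04] grip 0.196 q [-0.22  0.55 -0.41  1.71  0.26  0.93 -1.36]
tool shift mm [-0.5 -0.3  1. ] turn deg [-0.06 -0.17 -0.07]
```

The spring force is 8.1 + 2.2 ≈ 10.3 N, so bar height is about 22–23 mm and the lugs are below the collar. Now turning clockwise, which is +rx.

Request:
{"fn": "jog_arm", "kwargs": {"increments": [[255,0,0,0,4,0,0],[255,0,0,0,5,0,0],[255,0,0,0,5,0,0],[255,0,0,0,5,0,0],[255,0,0,0,5,0,0],[255,0,0,0,0,0,0]]}}

```text
time: 9.4
tool_pos: [558.0, 245.8, 135.5]
ee_rot: [1.928, 0.519, -1.923]
ft_force: [0.1, 0.3, 7.1]
grip_width: 0.2
```

```bash
python3 - <<'E'
from p import *
plan([557.3,245.5,136],-20.6-90)
E
```

```text
t 9.4 pos [558.  245.8 135.5] jawyaw -59.84 axis [ 0.0026  0.001  -1.    ] F [0.1 0.3 7.1] M [-0.03  0.07 -0.11] grip 0.2 q [-0.3   0.54 -0.3   1.72  0.19  0.91 -1.72]
tool shift mm [-0.5 -0.1  0.8] turn deg [ 5.076e+01 -1.600e-01  5.000e-02]
```

Turning freely with little moment. I'll continue.

Request:
{"fn": "jog_arm", "kwargs": {"increments": [[255,0,0,0,5,0,0],[255,0,0,0,6,0,0],[255,0,0,0,6,0,0],[255,0,0,0,6,0,0],[255,0,0,0,6,0,0],[255,0,0,0,6,0,0],[255,0,0,0,6,0,0],[255,0,0,0,0,0,0]]}}

```text
time: 10.2
tool_pos: [558.1, 245.8, 135.5]
ee_rot: [-2.124, 0.201, 2.118]
ft_force: [-0.3, 0.8, 7.9]
grip_width: 0.198
```

Request:
{"fn": "jog_arm", "kwargs": {"increments": [[255,0,0,0,4,0,0],[255,0,0,0,4,0,0],[255,0,0,0,1,0,0],[255,0,0,0,0,0,0]]}}

```text
time: 10.6
tool_pos: [558.1, 245.8, 135.5]
ee_rot: [-2.037, 0.352, 2.032]
ft_force: [-0.7, 0.7, 8.7]
grip_width: 0.198
```

```bash
python3 - <<'E'
from p import *
plan([557.3,245.5,136],-20.6-90)
E
```

```text
t 10.6 pos [558.1 245.8 135.5] jawyaw -109.7 axis [ 0.0027  0.0011 -1.    ] F [-0.7  0.7  8.7] M [-0.07  0.02 -0.  ] grip 0.198 q [-0.45  0.52 -0.08  1.73  0.05  0.89 -2.46]
tool shift mm [-0.5  0.5  0.7] turn deg [ 0.9  -0.12  0.11]
```

Request:
{"fn": "jog_arm", "kwargs": {"increments": [[255,0,0,0,1,0,0],[255,0,0,0,1,0,0],[255,0,0,0,1,0,0],[255,0,0,0,0,0,0],[255,0,0,0,0,0,0]]}}

```text
time: 11.1
tool_pos: [558.1, 245.7, 135.5]
ee_rot: [-2.006, 0.4, 2.001]
ft_force: [-0.6, 0.5, 8.0]
grip_width: 0.2
```

```bash
python3 - <<'E'
from p import *
plan([557.3,245.5,136],-20.6-90)
E
```

```text
t 11.1 pos [558.1 245.7 135.5] jawyaw -112.67 axis [ 0.0026  0.0012 -1.    ] F [-0.6  0.5  8. ] M [-0.06  0.05 -0.03] grip 0.2 q [-0.46  0.52 -0.06  1.73  0.04  0.89 -2.51]
tool shift mm [-0.5  0.5  0.7] turn deg [-2.07 -0.11  0.12]
```

Request:
{"fn": "jog_arm", "kwargs": {"increments": [[255,0,0,0,1,0,0],[255,0,0,0,1,0,0],[255,0,0,0,1,0,0],[255,0,0,0,0,0,0]]}}

```text
time: 11.5
tool_pos: [558.1, 245.7, 135.5]
ee_rot: [-1.975, 0.448, 1.97]
ft_force: [-0.3, -1.3, 9.0]
grip_width: 0.199
```

```bash
python3 - <<'E'
from p import *
plan([557.3,245.5,136],-20.6-90)
E
```

```text
t 11.5 pos [558.1 245.7 135.5] jawyaw -115.67 axis [ 2.6e-03  9.0e-04 -1.0e+00] F [-0.3 -1.3  9. ] M [-0.1   0.03  0.31] grip 0.199 q [-0.47  0.52 -0.05  1.74  0.03  0.89 -2.55]
tool shift mm [-0.5  0.5  0.6] turn deg [-5.07 -0.11  0.11]
```

The moment about z rose to 0.31 N m, so the stop is reached 5° past nominal, as the play predicts. I'll back off 3° and let it spring up.

Request:
{"fn": "jog_arm", "kwargs": {"increments": [[255,0,0,0,-1.5,0,0],[255,0,0,0,-1.5,0,0],[255,-0.002,0,0,0,0,0],[255,-0.002,0,0,0,0,0],[255,-0.002,0,0,0,0,0],[255,-0.001,0,0,0,0,0],[255,0,0,0,0,0,0],[255,0,0,0,0,0,0]]}}

```text
time: 12.3
tool_pos: [558.0, 245.6, 141.9]
ee_rot: [-2.006, 0.4, 2.002]
ft_force: [2.4, 2.0, 5.4]
grip_width: 0.198
```

```bash
python3 - <<'E'
from p import *
plan([557.3,245.5,143.5],-20.6-90)
E
```

```text
t 12.3 pos [558.  245.6 141.9] jawyaw -112.67 axis [ 0.0021  0.001  -1.    ] F [2.4 2.  5.4] M [ 0.29 -0.57  0.  ] grip 0.198 q [-0.46  0.51 -0.06  1.73  0.04  0.9  -2.5 ]
tool shift mm [-1.6  0.4  0.6] turn deg [-2.07 -0.09  0.1 ]
```

Request:
{"fn": "jog_arm", "kwargs": {"increments": [[255,-0.001,0,0,0,0,0],[255,-0.001,0,0,0,0,0],[255,-0.0005,0,0,0,0,0],[255,0,0,0,0,0,0],[255,0,0,0,0,0,0]]}}

```text
time: 12.8
tool_pos: [557.2, 245.2, 143.7]
ee_rot: [-2.004, 0.402, 2.004]
ft_force: [4.4, 1.3, 1.9]
grip_width: 0.2
```

```bash
python3 - <<'E'
from p import *
plan([557.3,245.5,143.5],-20.6-90)
E
```

```text
t 12.8 pos [557.2 245.2 143.7] jawyaw -112.67 axis [ 2.e-04  0.e+00 -1.e+00] F [4.4 1.3 1.9] M [ 0.49 -0.88  0.01] grip 0.2 q [-0.46  0.51 -0.06  1.73  0.04  0.91 -2.5 ]
tool shift mm [ 0.2 -0.3  0. ] turn deg [-2.07 -0.01  0.  ]
```

The upward force is now below the spring's 7 N at height ≈30 mm, so the notches are holding the cap. I'll release and back off.

Request:
{"fn": "jog_arm", "kwargs": {"increments": [[0,0,0,0,0,0,0],[0,0,0,0,0,0,0],[0,0,0,0,0,0,0],[0,0,0,0,0,0,0],[0,0,0,0,0,0,0],[0,0,0,0,0,0,0],[0,0,0,0,0,0,0]]}}

```text
time: 13.5
tool_pos: [557.0, 245.1, 143.8]
ee_rot: [-2.004, 0.402, 2.004]
ft_force: [-0.7, -0.1, 0.6]
grip_width: 1.0
```

Request:
{"fn": "jog_arm", "kwargs": {"increments": [[0,-0.02,0,0,0,0,0],[0,-0.03,0,0,0,0,0],[0,-0.04,0,0,0,0,0],[0,-0.03,0,0,0,0,0],[0,0,0,0,0,0,0]]}}

```text
time: 14.0
tool_pos: [559.1, 246.2, 268.7]
ee_rot: [-2.008, 0.396, 1.996]
ft_force: [0.1, -0.2, -0.3]
grip_width: 0.998
```

```bash
python3 - <<'E'
from p import *
plan([557.3,-50,300],-20.6-90)
E
```

```text
t 14.0 pos [559.1 246.2 268.7] jawyaw -112.68 axis [ 0.0071  0.0037 -1.    ] F [ 0.1 -0.2 -0.3] M [ 0.04 -0.02 -0.02] grip 0.998 q [-0.46  0.39 -0.06  1.58  0.03  1.16 -2.49]
tool shift mm [ -32.4  273.8 -112.7] turn deg [-2.08 -0.3   0.35]
```

Next I'll move aside (toward -y, at height) so both cameras can see the result.

Request:
{"fn": "jog_arm", "kwargs": {"increments": [[0,-0.004,0.034,-0.014,0,0,0],[0,-0.004,0.034,-0.014,0,0,0],[0,-0.004,0.034,-0.014,0,0,0],[0,-0.004,0.034,-0.014,0,0,0],[0,-0.004,0.034,-0.014,0,0,0],[0,-0.004,0.034,-0.014,0,0,0],[0,-0.004,0.034,-0.014,0,0,0],[0,0,0,0,0,0,0]]}}

```text
time: 14.8
tool_pos: [555.5, -18.9, 291.8]
ee_rot: [-2.001, 0.413, 2.0]
ft_force: [-0.1, 0.6, -0.9]
grip_width: 0.997
```

```bash
python3 - <<'E'
from p import *; from h import *
from cell import read_camera
import cv2
T=[read_camera("top") for _ in range(6)];S=[read_camera("scene") for _ in range(4)];c=T[0];s=S[0]
ti=np.mean([a["img"] for a in T],0);si=np.mean([a["img"] for a in S],0); np.savez("f2.npz",ti=ti,si=si)
cv2.imwrite("pics/full.png",np.vstack([c["img"],s["img"]])[:,:,::-1][:600] if 0 else np.hstack([cv2.resize(c["img"],(400,300)),cv2.resize(s["img"],(400,300))])[:,:,::-1])
def w(i,x,y,k=10,p=.4): return cv2.resize(np.clip((i[y:y+40,x:x+40,::-1]/255)**p*255,0,255).astype(np.uint8),None,fx=k,fy=k,interpolation=cv2.INTER_CUBIC)
cv2.imwrite("pics/end.png",np.hstack([w(ti,170,183),w(si,260,115)]))
g=ti.mean(2);b=((g<60)).astype(np.uint8); n,l,st,ce=cv2.connectedComponentsWithStats(b);i=l[202,189];print(st[i],ce[i])
for z in(125,122): print("flange centre at z",z,onz(c,*ce[i],z))
a=np.radians(-22.7)
for k in(-40,40): print("bar end pred scene",proj(s,[557.3+k*np.cos(a),245.5+k*np.sin(a),155]),"top",proj(c,[557.3+k*np.cos(a),245.5+k*np.sin(a),155]))
E
```

```text
[177 189  25  25 477] [189.26834382 201.30398323]
flange centre at z 125 [557.86937999 242.62986484 125.        ]
flange centre at z 122 [558.09272477 243.05711017 122.        ]
bar end pred scene (np.float64(275.01752802213116), np.float64(127.54809026308203)) top (np.float64(182.26950617315038), np.float64(211.75255812081025))
bar end pred scene (np.float64(286.12102563650444), np.float64(140.1915945803161)) top (np.float64(192.00222093967886), np.float64(189.88376644908368))
```

View pics/full.png

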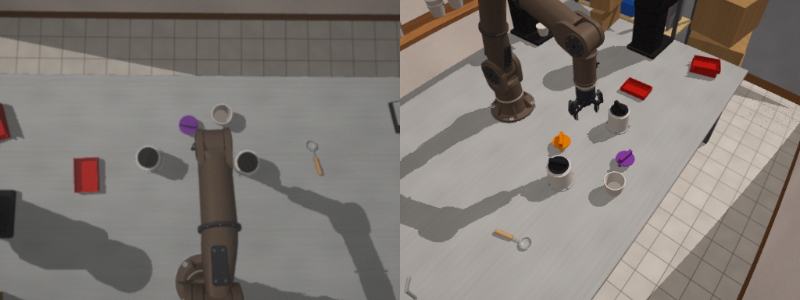

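View pics/end.png

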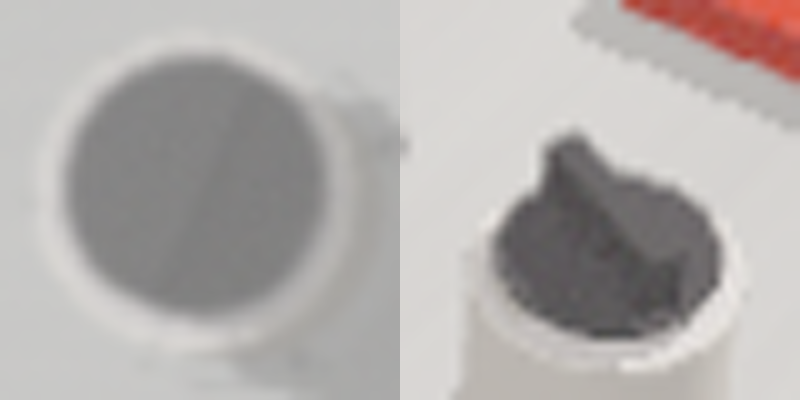

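```bash
cat > tri.py <<'E'
from h import *
from cell import read_camera
from scipy.optimize import least_squares
f=np.load("f2.npz");c=read_camera("top");s=read_camera("scene")
K=8
def edge(i,x0,y0,ctr,th,cam):
    g=i.mean(2)[y0:y0+50,x0:x0+50].astype(np.float32)
    b=cv2.resize(g,None,fx=K,fy=K,interpolation=cv2.INTER_CUBIC)
    n,l,st,ce=cv2.connectedComponentsWithStats((b<th).astype(np.uint8)); k=l[int((ctr[1]-y0)*K),int((ctr[0]-x0)*K)]
    cn=cv2.findContours((l==k).astype(np.uint8),cv2.RETR_EXTERNAL,cv2.CHAIN_APPROX_NONE)[0][0][:,0]
    return np.c_[(cn[:,0]+.5)/K-.5+x0,(cn[:,1]+.5)/K-.5+y0]
def circ(cam,E,z,keep):
    P=np.array([onz(cam,*e,z)[:2] for e in E[keep]])
    r=least_squares(lambda t:np.hypot(*(P-t[:2]).T)-t[2],[*P.mean(0),46],loss="soft_l1",f_scale=.7);return r.x.round(1)
for th in(60,80):
    E=edge(f["ti"],165,178,(189,202),th,c); E2=edge(f["si"],255,110,(280,139),th,s)
    for z in(119,122,125,135): 
        print(th,z,"top",circ(c,E,z,np.ones(len(E),bool)),"scene front",circ(s,E2,z,E2[:,1]>136))
E
python3 tri.py
```

```text
60 119 top [558.7 243.4  42.2] scene front [557.9 247.1  44.4]
60 122 top [558.5 243.   42.1] scene front [559.4 244.5  44.3]
60 125 top [558.2 242.6  42. ] scene front [561.  241.9  44.2]
60 135 top [557.5 241.2  41.7] scene front [566.1 233.4  43.7]
80 119 top [558.5 243.1  44.4] scene front [557.9 246.8  45.4]
80 122 top [558.3 242.7  44.3] scene front [559.4 244.2  45.3]
80 125 top [558.1 242.3  44.2] scene front [561.  241.6  45.2]
80 135 top [557.3 240.9  43.9] scene front [566.1 233.1  44.7]
```

```bash
python3 -c "
from cell import job,monitor
print(monitor.get_obs()['time']); print(job.close_job())"
```

```text
15.4
the job is handed in; nothing more can be done
None
```

I picked up the black cap, set its lugs in the slots, pressed it down and turned it clockwise to the stop. I then eased it back 3°, let it spring up and released it. I handed the job in at 15.4 s with the gripper clear of everything.

**Checks that agreed**
- **Stop:** the moment rose to about 0.3 N m at 80°, which is the nominal 75° plus the 5° play.
- **Lock:** with the cap still gripped, the upward force fell below the spring's 7 N at a bar height of about 30 mm. That means the notches were holding it.
- **Height:** after release, the two camera views agree best with the flange edge about 123 mm above the counter. Its faces should be at 119 to 125 mm when locked.
- **Bar angle:** about 2° from the mouth's x line by the gripper's angle at release. The scene picture agrees roughly, to a couple of pixels.
- **Other objects:** the bowl, tray and spoon look unmoved in the final pictures.

**Checks that disagreed or were not made**
- **Cap centre:** it measures about 3 mm from the mouth centre I found earlier. That is within the 8 mm allowed and is partly the camera calibration (about 2 mm).
- **Press force:** it gave a bar height 1 to 2 mm higher than the arm position did. Both were below the 25 mm needed to turn.
- **Tilt:** I judged the cap level by eye from the pictures and did not measure its angle.

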